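# Clamp the cleaner bottle and take off its safety cap

### The arm

A 6-joint arm with a two-finger parallel gripper is mounted at the origin on the work surface. World frame = base frame: x ahead of the robot, y to its left, z up, the work surface at z = 0. Lengths are in m, angles in rad, forces in N, time in s.
With the tool pointing down it reaches from about 0.25 to 0.775 m from the base axis. Payload 4 kg.
Tool frame: the origin (TCP) lies at the very end of the fingers, on their centre line; the grasp point (between the pads) lies 19 mm behind it; z points along the fingers, y is the line along which they close (so a half turn about z gives the same grasp; the last joint's range is limited). The gripper opens to 94 mm and grips with 3 to 60 N. Pads are 16 mm wide; open, the fingers measure 119 mm over their backs; the gripper's body (75 mm by 177 mm) begins 78 mm behind the grasp point.
Start: joints at [-1.265, 0.087, 1.371, -0, 1.684, -0.103], TCP at [0.219, -0.505, 0.206] pointing down, gripper open.
Joint ranges: [-3.1, 3.1], [-0.76, 2.03], [0.27, 2.55], [-1.08, 4.22], [0.17, 2.65], [-2.57, 2.57]. Speed limits (rad/s): [2.79, 2.79, 3.14, 3.14, 3.14, 3.14].

### API

Orientations are given as [roll, pitch, yaw] about the fixed x, y, z axes, in that order (R = Rz(yaw) Ry(pitch) Rx(roll)).
In Python, from plant import manip, inverse_kinematics, get_image, camera_params, close_job gives the robot as it stands. Calls block until the motion is done:
- manip.movep(position, orientation): joint-space move of the TCP to a pose.
- manip.movel(position, frame=None, feed=0.15): straight line of the TCP; frame=None keeps the orientation; feed is the mean speed in m/s.
- manip.move_joints(angles): joint-space move.
- manip.set_gripper(opening): finger opening in m; the grip force is fixed at half the most; returns when the fingers have stopped.
- manip.sleep(seconds).
- inverse_kinematics(position, orientation): joint angles nearest the present ones, or None.
- get_image(name): name is "side" or "top" or "wrist"; returns the picture (420x560x3 uint8, red, green, blue); there is no depth.
- camera_params(name): a dict with "fx", "fy", "cx", "cy" (pixels), "world_to_cam" (4x4, takes a point from world to camera coordinates). Camera axes: x right, y down, z forward; pixel columns grow to the right and rows downward; lengths in m; the calibration is good to about 2 mm. A picture is of the moment at which its call begins: read the wrist's pose just before it. camera_params takes no time and is no camera call; for the wrist camera it gives the pose at the moment of the call.
A pose or a line that the arm cannot do raises manip.Unreachable and nothing moves.
- close_job(): hands the job in; it is judged then, once.
Readings, each from a call of its own:
- manip.current_time(): time.
- manip.current_q(): joint angles.
- manip.current_qd(): joint speeds.
- manip.current_joint_efforts(): joint torques, N m.
- manip.current_ee_pos(): TCP position.
- manip.current_tcp_rot(): TCP orientation.
- manip.current_contact_force(): force on the tool from outside, world axes, zero at the start.
- manip.current_ft_torque(): the same for the moment, N m.
- manip.current_grip_width(): finger opening in m.
- manip.current_grip_force(): force on a finger pad.
Only numpy, scipy, OpenCV 4.12 (cv2) and the standard library are available. Lean on these libraries where they do the work, as an engineer would, in place of code of your own. Each camera call takes 0.05 s, during which the arm holds its last target. There are 200 camera calls.

### The job

The square bottle of shelf cleaner has been set into the bottle vice: slide the vice's jaw fully shut against it, then open the bottle's push-and-turn safety cap - press the cap down, keep it pressed while twisting it anticlockwise (seen from above) until it comes free, and lift it straight up. Finish while holding the cap in the gripper, still and level, at least 5 cm higher than where it sat and straight above the bottle's neck, with the bottle still standing in the shut vice; do not disturb the two cans and the jar nearby.

Things in the scene. Friction and masses are not known exactly. Their poses are not given: they have to be found in the camera images.
- nest: the bottle vice, a steel fixture screwed to the table: base plate 130 x 310 x 12 mm, three walls 50 mm high (from the table) round a place 83 x 83 mm for the bottle, open on its -y side where the jaw slides. Origin: on the table, under the centre of that place. y runs along the slide: moving the jaw to +y shuts it; x across, z up. Yaw up to 0.35 rad
- jaw (a joint): sliding jaw of the vice: 0 = fully shut (end stop), grows to 0.07 m as it slides out along the vice's -y; starts 0.04 to 0.06. Moves with about 3 N of friction (up to 10 N when it also pushes the bottle home), stays where it is left
- jaw_post (a point): centre of the top face of the jaw's black upright push post, 112 mm above the table; the post is 40 mm wide (vice x), 16 mm thick (vice y), 88 mm tall. It lies 121.5 mm + joint value from the vice's origin along the vice's -y. Its outer (-y) face is free to push on; between post and clamping face (80 mm apart) the jaw is a flat foot 26 mm above the table
- jug: square white plastic bottle of cleaner, 0.4 to 0.75 kg, loose in the vice. Origin: centre of its underside, 12 mm above the table; axes as the vice's. Body 80 x 80 x 108 mm, sloping shoulder up to 128 mm above its origin, then a round neck 30 mm wide to 154 mm. Starts 0 to 10 mm towards the jaw; the shut jaw pushes it home, leaving 3 mm play
- cap_center (a point): centre (half-way up) of the grey ribbed round cap, 48 mm diameter, 36 mm high, 30 g, on the bottle's axis. Locked, it lies 156 mm above the bottle's origin, 168 mm above the table. Must be pressed down 4 mm or more (about 11 N; bottoms at 6.5 mm, 12 to 13 N) and turned anticlockwise while down; free to rise from 0.9 rad, a stop ends the turn at 1.45 rad: turn about 1.2 rad
- cap: the same cap: origin at the centre of its lower rim, 18 mm below cap_center. A spring pushes it up with about 9 N; two lugs block lifting or turning while it is not pressed. Let up after the turn, it rises about 4 mm on the spring and lifts off straight. Its x axis is parallel to the bottle's x while locked. The shoulder is 12 mm or more below its rim (room for fingertips)
- can_a: food can, 66 mm diameter, 110 mm high, bystander; origin at the centre of its underside
- can_b: wider food can, 84 mm diameter, 100 mm high, bystander; origin at the centre of its underside
- jar: glass jar with metal lid, 68 mm diameter, 130 mm high, bystander; origin at the centre of its underside
Not all that is in view belongs to the job. Leave any purple look-alike of the jug alone.

How it is judged:
By the outcome, as a careful person would: the job done as asked, in the order asked, and still so for the second after the job is handed in, while the arm keeps its last pose, push and grip.
It also fails if it takes over 58 s, if anything falls off the work surface, if the arm or the gripper's body presses on something with over 40 N, if the wrist force passes 120 N, or if a joint passes its speed limit or range.

## Working session

There is one attempt and no reset: what is moved stays moved. The work goes in short steps, each a Python script; the robot and the scene stay as the last script left them, time stands still between calls to the robot, and variables do not carry over. Pictures are saved under pics/ and viewed, at most 10 in all, crops included, and the job is handed in when it is done.

```bash
mkdir -p pics; ls; python3 - <<'E'
from plant import *
import cv2
for n in("top","side"):
    cv2.imwrite(f"pics/{n}0.png",cv2.resize(get_image(n)[:,:,::-1],(784,588),interpolation=cv2.INTER_CUBIC))
    p=camera_params(n);print(n,p)
print(manip.current_time(),manip.current_tcp_rot())
E
```

```text
pics
top {'fx': 389.3711888621946, 'fy': 389.3711888621946, 'cx': 283.7597907813854, 'cy': 212.4233562162006, 'world_to_cam': array([[-0.01454957, -0.9997454 ,  0.01724651,  0.00882954],
       [-0.98578707,  0.01145504, -0.16760857,  0.5265845 ],
       [ 0.16736833, -0.01944002, -0.98570276,  1.00270539],
       [ 0.        ,  0.        ,  0.        ,  1.        ]])}
side {'fx': 405.85959957512614, 'fy': 405.85959957512614, 'cx': 282.86156715696376, 'cy': 205.22467610113011, 'world_to_cam': array([[-0.75041605, -0.66092799,  0.00706765,  0.37856816],
       [-0.39043801,  0.43462375, -0.81157893,  0.31011076],
       [ 0.53332346, -0.61178133, -0.58420005,  1.12548477],
       [ 0.        ,  0.        ,  0.        ,  1.        ]])}
0.1 [-3.13961766e+00 -1.50709747e-04  4.08812607e-01]
```

View pics/top0.png

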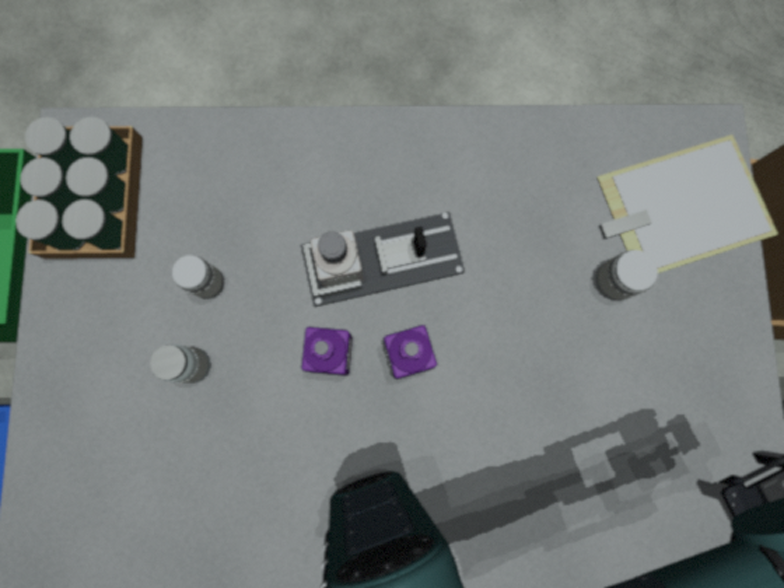

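View pics/side0.png

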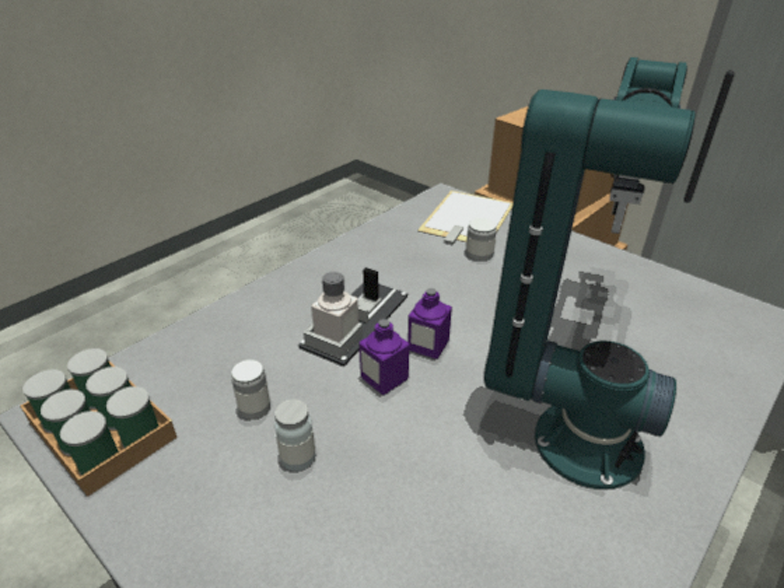

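The top view shows the cap top at about (331,243), the post top at (420,234), and the plate corners at (302,243), (447,212), (465,271) and (316,304). The side view shows the cap top at (333,278) and the post top at (371,271). All pixels are at 1.4x scale.

```bash
cat > h.py <<'E'
import numpy as np, cv2
from plant import *
def ray(p,uv):
    W=p["world_to_cam"];R,t=W[:3,:3],W[:3,3]
    d=R.T@np.array([(uv[0]-p["cx"])/p["fx"],(uv[1]-p["cy"])/p["fy"],1]);return -R.T@t,d/np.linalg.norm(d)
def atz(p,uv,z):
    o,d=ray(p,uv);return o+d*(z-o[2])/d[2]
def tri(obs):
    A=0;b=0
    for p,uv in obs:
        o,d=ray(p,uv);M=np.eye(3)-np.outer(d,d);A=A+M;b=b+M@o
    return np.linalg.solve(A,b)
def proj(p,X):
    c=p["world_to_cam"][:3]@np.append(X,1);return np.array([p["fx"]*c[0]/c[2]+p["cx"],p["fy"]*c[1]/c[2]+p["cy"]])
E
python3 - <<'E'
from h import *
np.set_printoptions(precision=4,suppress=True)
T,S=camera_params("top"),camera_params("side")
a=lambda *x:np.array(x)/1.4
print("cap",tri([(T,a(331,243)),(S,a(333,278))]),atz(T,a(331,243),.186))
print("post",tri([(T,a(420,234)),(S,a(371,271))]),atz(T,a(420,232),.112))
C=[atz(T,a(*c),.012)for c in((302,243),(447,212),(465,271),(316,304))]
for c in C:print(c)
for e in(C[0]-C[1],C[3]-C[2]):print(np.linalg.norm(e),np.arctan2(-e[0],e[1]))
for n,u,z in(("purple",(323,348),.15),("purple",(411,349),.15),("canA?",(192,273),.11),("jar",(170,362),.13),("canb",(636,271),.1)):print(n,atz(T,a(*u),z))
w=camera_params("wrist");print(w["fx"],w["world_to_cam"]@np.append(manip.current_ee_pos(),1), w["world_to_cam"])
E
```

```text
cap [0.5958 0.1139 0.1827] [0.5967 0.1149 0.186 ]
post [ 0.631  -0.0424  0.1072] [ 0.6363 -0.0402  0.112 ]
[0.6452 0.1911 0.012 ]
[ 0.7075 -0.1027  0.012 ]
[ 0.5842 -0.1351  0.012 ]
[0.5208 0.1617 0.012 ]
0.30030014336239774 0.2090748889486241
0.30352671485244903 0.21030749499562806
purple [0.4233 0.1311 0.15  ]
purple [ 0.4196 -0.018   0.15  ]
canA? [0.5644 0.3722 0.11  ]
jar [0.4043 0.3949 0.13  ]
canb [ 0.5615 -0.4386  0.1   ]
363.59820509888857 [-0.0006  0.0264  0.1924  1.    ] [[ 0.3968 -0.9179 -0.0017 -0.5498]
 [-0.8871 -0.384   0.2563 -0.0258]
 [-0.2359 -0.1002 -0.9666  0.391 ]
 [ 0.      0.      0.      1.    ]]
```

```bash
python3 - <<'E'
from h import *
np.set_printoptions(precision=4,suppress=True)
yaw=.21
for p,y in(((.615,.03,.36),yaw-np.pi/2),((.615,.03,.36),yaw+np.pi/2),((.596,.114,.153),yaw-np.pi/2),((.596,.114,.153),yaw-np.pi/2+1.3),((.596,.114,.153),yaw-np.pi/2-.6),((.596,.114,.153),yaw-np.pi/2+.6)):
    print(y,inverse_kinematics(list(p),[np.pi,0,y]))
for k,p in enumerate([(.60,.08,.36),(.66,-.03,.36)]):
    manip.movep(list(p),[np.pi,0,yaw-np.pi/2])
    w=camera_params("wrist");im=get_image("wrist")
    np.save(f"w{k}.npy",w);cv2.imwrite(f"pics/w{k}.png",cv2.resize(im[:,:,::-1],(784,588),interpolation=cv2.INTER_CUBIC))
    print(proj(w,[.596,.114,.186])*1.4,proj(w,[.633,-.041,.112])*1.4)
print(manip.current_time())
E
```

```text
-1.3607963267948966 None
1.7807963267948965 [-0.0433  0.2679  0.8563  0.      2.0174 -0.2533]
-1.3607963267948966 None
-0.06079632679489655 [ 0.0956  0.2284  1.3136 -0.      1.5995  1.7272]
-1.9607963267948967 None
-0.7607963267948966 [ 0.0956  0.2284  1.3136 -0.      1.5995  2.4272]Traceback (most recent call last):
  File "<stdin>", line 7, in <module>
plant.Unreachable: the arm cannot take that pose within its joint ranges
```

```bash
python3 - <<'E'
from h import *
np.set_printoptions(precision=4,suppress=True)
yaw=.21
for k,p in enumerate([(.56,.03,.36),(.66,-.0,.36)]):
    manip.movep(list(p),[np.pi,0,yaw+np.pi/2])
    manip.sleep(.2)
    w=camera_params("wrist");im=get_image("wrist")
    np.save(f"w{k}.npy",w);cv2.imwrite(f"pics/w{k}.png",cv2.resize(im[:,:,::-1],(784,588),interpolation=cv2.INTER_CUBIC))
    print(proj(w,[.596,.114,.186])*1.4,proj(w,[.633,-.041,.112])*1.4)
print(manip.current_time())
E
```

```text
[467.1372 162.5436] [452.4683 348.1805]
[328.9152  84.5535] [348.4647 294.4558]
3.425
```

View pics/w0.png

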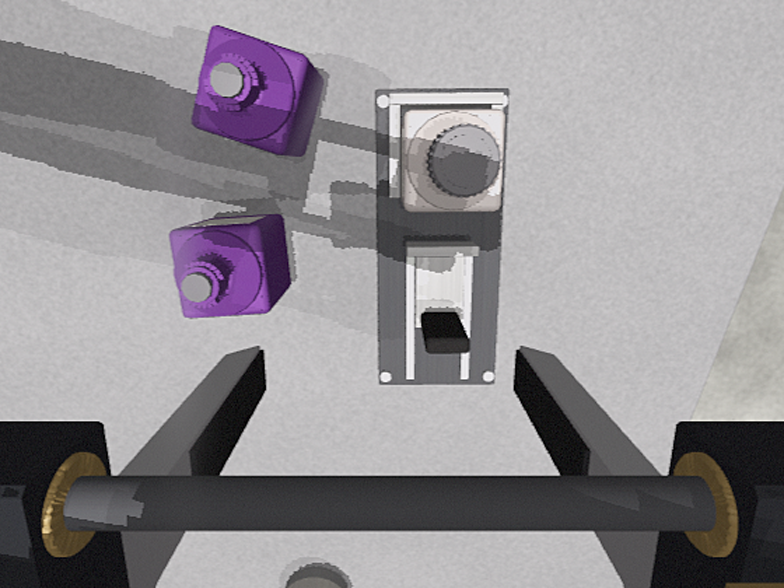

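View pics/w1.png

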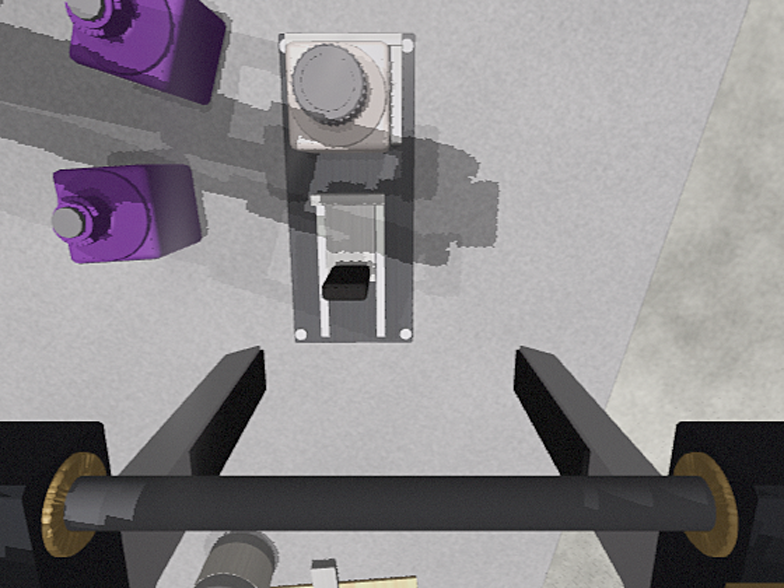

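In w0 the cap top is at about (466,158) and the post top face at (447,342). The screws are at (383,101), (504,101), (385,377) and (488,377). In w1 the cap top is at (330,81), the post top face at (346,290), and the screws at (284,45), (408,45), (301,334) and (405,334).

```bash
python3 - <<'E'
from h import *
np.set_printoptions(precision=4,suppress=True)
W=[np.load(f"w{k}.npy",allow_pickle=True).item() for k in(0,1)]
a=lambda x:np.array(x)/1.4
for n,u,v,z in(("cap",(466,158),(330,81),.186),("post",(447,342),(346,290),.112),("s1",(383,101),(284,45),.012),("s2",(504,101),(408,45),.012),("s3",(385,377),(301,334),.012),("s4",(488,377),(405,334),.012)):
    print(n,tri([(W[0],a(u)),(W[1],a(v))]),atz(W[0],a(u),z),atz(W[1],a(v),z))
S=[[atz(W[k],a(c),.014) for c in q] for k,q in enumerate((((383,101),(504,101),(488,377),(385,377)),((284,45),(408,45),(405,334),(301,334))))]
for s in S:
    print([np.arctan2(-(b-c)[0],(b-c)[1]) for b,c in((s[0],s[3]),(s[1],s[2]))],[np.linalg.norm(s[i]-s[(i+1)%4]) for i in range(4)],np.mean(s,0))
E
```

```text
cap [0.5954 0.117  0.1796] [0.5945 0.1167 0.186 ] [0.5963 0.1163 0.186 ]
post [ 0.6297 -0.0413  0.097 ] [ 0.6269 -0.0363  0.112 ] [ 0.6302 -0.0375  0.112 ]
s1 [0.5274 0.1577 0.0236] [0.5271 0.159  0.012 ] [0.5248 0.1595 0.012 ]
s2 [0.6399 0.1816 0.0234] [0.642  0.1833 0.012 ] [0.6398 0.1841 0.012 ]
s3 [ 0.5881 -0.1224  0.0127] [ 0.588  -0.1232  0.012 ] [ 0.5881 -0.1222  0.012 ]
s4 [ 0.6988 -0.0969  0.0179] [ 0.7005 -0.0995  0.012 ] [ 0.6995 -0.0986  0.012 ]
[np.float64(0.21263148705680393), np.float64(0.20420767770349138)] [np.float64(0.11697076853840312), np.float64(0.2876692601739153), np.float64(0.11454761146544096), np.float64(0.28764638294972866)] [0.6141 0.0302 0.014 ]
[np.float64(0.22102432047443055), np.float64(0.20805058481178226)] [np.float64(0.11714570742275175), np.float64(0.28785486768869684), np.float64(0.11341321567839648), np.float64(0.28767901132760815)] [0.6132 0.0308 0.014 ]
```

```bash
cat >> h.py <<'E'
YAW=.212; EX=np.array([np.cos(YAW),np.sin(YAW)]); EY=np.array([-np.sin(YAW),np.cos(YAW)])
def P(x,y,z): return [*(x*EX+y*EY),z]
E
python3 - <<'E'
from h import *
np.set_printoptions(precision=3,suppress=True)
manip.set_gripper(0)
X=.6066
manip.movep(P(X,-.215,.2),[np.pi,0,YAW+np.pi/2])
manip.movel(P(X,-.215,.08),feed=.2)
f0=manip.current_contact_force();print(manip.current_grip_width(),f0)
y=-.195
manip.movel(P(X,y,.08),feed=.1)
while y<-.11:
    y+=.003
    manip.movel(P(X,y,.08),feed=.03)
    f=manip.current_contact_force()-f0;t=np.array(manip.current_ee_pos())
    fy=f[:2]@EY
    print(round(y,4),round(t[:2]@EY,4),f,round(fy,1))
    if fy<-22:break
print(manip.current_time())
E
```

```text
0.0004780107689356466 [-0.1   0.76  0.68]
-0.192 -0.192 [ 0.177 -0.838 -0.146] -0.9
-0.189 -0.189 [-0.197 -0.809 -0.468] -0.7
-0.186 -0.1864 [ 1.107 -2.865 -0.63 ] -3.0
-0.183 -0.1831 [-0.069 -3.973 -1.508] -3.9
-0.18 -0.1796 [ 0.991 -3.433 -0.806] -3.6
-0.177 -0.1765 [ 0.167 -2.559 -1.458] -2.5
-0.174 -0.1735 [-0.121 -2.099 -1.027] -2.0
-0.171 -0.1706 [ 0.405 -2.552 -2.177] -2.6
-0.168 -0.1676 [ 0.79  -1.576 -2.037] -1.7
-0.165 -0.1646 [ 0.768 -1.867 -2.128] -2.0
-0.162 -0.1616 [ 0.003 -2.306 -2.224] -2.3
-0.159 -0.1586 [-0.078 -2.963 -1.534] -2.9
-0.156 -0.1556 [-1.031 -2.298 -1.898] -2.0
-0.153 -0.1526 [-0.473 -2.711 -2.312] -2.6
-0.15 -0.1496 [-0.576 -1.745 -1.887] -1.6
-0.147 -0.1477 [ 0.701 -5.143 -2.14 ] -5.2
-0.144 -0.1449 [ 0.552 -6.368 -2.304] -6.3
-0.141 -0.1419 [-0.056 -5.661 -2.692] -5.5
-0.138 -0.142 [  1.941 -11.676  -3.062] -11.8
-0.135 -0.142 [  3.305 -17.758  -3.966] -18.1
-0.132 -0.1421 [  4.113 -23.954  -4.888] -24.3
11.95
```

The end stop is reached: the tool stopped at -0.142 and the force was rising. I'll back off and look at the cap from near.

```bash
python3 - <<'E'
from h import *
X=.6066
manip.movel(P(X,-.165,.08),feed=.1)
manip.movel(P(X,-.165,.27),feed=.25)
manip.set_gripper(.09)
for k,(x,y) in enumerate(((X-.04,-.085),(X+.045,-.085))):
    manip.movep(P(x,y,.29),[np.pi,0,YAW+np.pi/2]);manip.sleep(.2)
    w=camera_params("wrist");im=get_image("wrist")
    np.save(f"w{k+2}.npy",w)
    c=np.round(proj(w,P(X,-.006,.186))).astype(int);print(c)
    x0,y0=max(c[0]-100,0),max(c[1]-90,0)
    cr=im[y0:y0+240,x0:x0+200,::-1];cv2.imwrite(f"pics/c{k}.png",cv2.resize(cr,None,fx=2.5,fy=2.5,interpolation=cv2.INTER_CUBIC));print(x0,y0)
a,b=(cv2.imread(f"pics/c{k}.png") for k in(0,1))
h=min(len(a),len(b));o=cv2.hconcat([a[:h,:400] if 0 else a[:h],b[:h]]);o=o[:600,:];s=800/o.shape[1];print(o.shape,s)
cv2.imwrite("pics/cc.png",cv2.resize(o,None,fx=s,fy=s))
print(manip.current_time())
E
```

```text
[331 109]
231 19
[218 110]
118 20
(600, 1000, 3) 0.8
16.1333
```

View pics/cc.png

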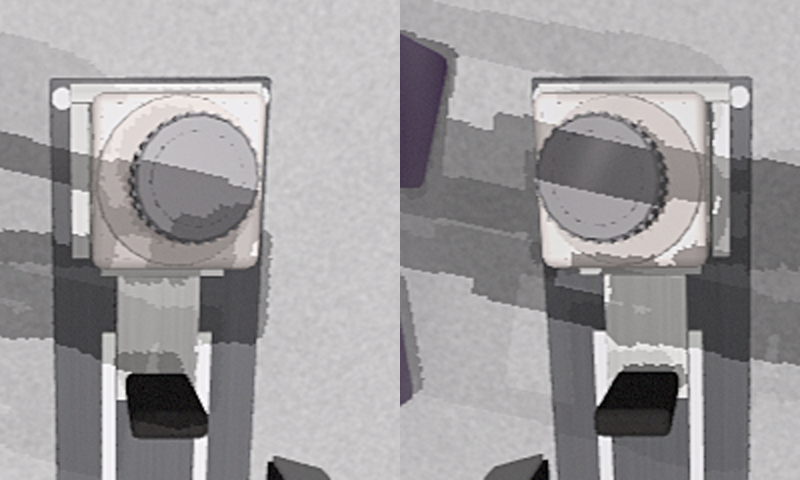

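The jaw's clamping face is shut against the bottle. The cap top is at (199,177) in the left crop and (599,177) in the right crop, both at 2x scale.

```bash
python3 - <<'E'
from h import *
np.set_printoptions(precision=4,suppress=True)
W=[np.load(f"w{k}.npy",allow_pickle=True).item() for k in(2,3)]
o=[np.array((231,19)),np.array((118,20))];u=[np.array((199,177))/2+o[0],np.array((199,177))/2+o[1]]
f=lambda p:(p,p[:2]@EX,p[:2]@EY)
print(f(tri(list(zip(W,u)))),[f(atz(w,v,.186)) for w,v in zip(W,u)])
pt=[np.array((170,424))/2+o[0],np.array((235,424))/2+o[1]]
print(f(tri(list(zip(W,pt)))))
for y in(.95,2.2):print(inverse_kinematics(P(.6066,-.006,.153),[np.pi,0,y]))
E
```

```text
(array([0.5937, 0.1231, 0.1862]), np.float64(0.6063350786033106), np.float64(-0.004592158668482501)) [(array([0.5938, 0.1231, 0.186 ]), np.float64(0.6063631604634148), np.float64(-0.004577077335356829)), (array([0.5937, 0.1231, 0.186 ]), np.float64(0.6063029464790028), np.float64(-0.004597297096091371))]
(array([0.62  , 0.0032, 0.104 ]), np.float64(0.6068360058055268), np.float64(-0.12735540401436712))
[ 0.1087  0.228   1.3141 -0.      1.5994  0.7295]
[ 0.1087  0.228   1.3141  0.      1.5994 -0.5205]
```

```bash
python3 - <<'E'
from h import *
np.set_printoptions(precision=4,suppress=True)
c=[.5937,.1231];A=[np.pi,0,.95]
manip.movep([*c,.27],A)
manip.movel([*c,.153],feed=.15)
manip.sleep(.2);f0=manip.current_contact_force()
manip.set_gripper(.03);manip.sleep(.2)
print(manip.current_grip_width(),manip.current_grip_force(),manip.current_ee_pos(),manip.current_contact_force()-f0)
np.save("f0.npy",f0)
z=.153
while z>.141:
    z-=.0015;manip.movel([*c,z],feed=.02);manip.sleep(.1)
    f=manip.current_contact_force()-f0;t=manip.current_ee_pos()
    print(round(z,4),t,f)
    if f[2]>14.5 or t[2]<.1455:break
print(manip.current_time(),manip.current_grip_width())
E
```

```text
0.046762761181233875 30.000211000442505 [0.5933 0.1234 0.153 ] [-1.7349  1.8006  1.5125]
0.1515 [0.5938 0.1236 0.153 ] [-2.6236  1.9264  5.0594]
0.15 [0.5942 0.1237 0.1529] [-3.4231  1.8302  7.0296]
0.1485 [0.5942 0.1238 0.1516] [-3.4534  2.9718  8.4124]
0.147 [0.5943 0.1238 0.1504] [-4.0077  2.4214  9.2403]
0.1455 [0.5943 0.1238 0.1491] [-5.0731  2.5866  9.8812]
0.144 [0.5944 0.1238 0.1478] [-4.65    2.8257 10.4846]
0.1425 [0.5944 0.1238 0.1466] [-5.0373  2.634  11.3207]
0.141 [0.5948 0.124  0.1465] [-5.7986  2.5221 14.6223]
21.9167 0.04724277217466754
```

```bash
python3 - <<'E'
from h import *
np.set_printoptions(precision=4,suppress=True)
c=[.5937,.1231];f0=np.load("f0.npy");m0=manip.current_ft_torque()
for a in np.arange(.1,1.26,.115):
    manip.movep([*c,.141],[np.pi,0,.95+a])
    manip.sleep(.1)
    print(round(a,3),manip.current_tcp_rot()[2]-.95,manip.current_ee_pos(),manip.current_contact_force()-f0,manip.current_ft_torque()-m0,manip.current_grip_width())
print(manip.current_time())
cv2.imwrite("pics/t.png",get_image("wrist")[:,:,::-1])
E
```

```text
0.1 0.10054994106347537 [0.5948 0.1237 0.1462] [-5.3217  0.8045 14.4555] [-0.1    -0.0613 -0.0615] 0.047446883011876786
0.215 0.21562386299585534 [0.5947 0.1237 0.1462] [-5.5704  1.6305 13.9328] [-0.0996  0.0336 -0.0117] 0.047677998032842055
0.33 0.3306688762167147 [0.5946 0.1237 0.1462] [-5.151   1.5232 14.3173] [-0.0977  0.1197  0.0103] 0.04703995809319032
0.445 0.4457136482273589 [0.5945 0.1238 0.1462] [-6.5762  2.306  14.115 ] [ 0.0093  0.1038 -0.0331] 0.04721418079739116
0.56 0.5607971345278242 [0.5945 0.1238 0.1462] [-6.1752  2.4037 14.4462] [-0.0545  0.1516  0.0134] 0.047621952995778635
0.675 0.6758030167033557 [0.5944 0.1239 0.1462] [-5.464   2.1371 14.2696] [-0.0375  0.11   -0.0216] 0.04715065163369467
0.79 0.7908653427105075 [0.5945 0.1241 0.1463] [-6.3804  2.609  14.2623] [0.014  0.0588 0.0094] 0.04715884010306283
0.905 0.9058731151790755 [0.5945 0.1241 0.1463] [-5.4934  2.9737 14.7908] [-0.0162  0.0815 -0.0149] 0.04707103200186715
1.02 1.0208745251335947 [0.5945 0.1241 0.1463] [-5.668   2.9208 13.7225] [-0.0382  0.0599 -0.0746] 0.04738135849864383
1.135 1.1358271460452907 [0.5946 0.124  0.1463] [-6.488   1.9483 13.8153] [-0.0105 -0.0219 -0.0412] 0.04762327326290252
1.25 1.250856580794639 [0.5946 0.124  0.1463] [-6.1301  2.1967 14.073 ] [-0.0339 -0.0148  0.0015] 0.047465777618533427
25.7667
```

View pics/t.png

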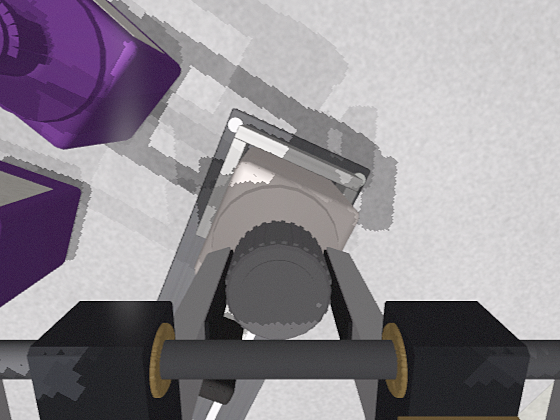

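The fingers hold the cap at (278,280), and the bottle is still seated. Next is a gentle lift while watching for a pull, which would mean the cap is still locked.

```bash
python3 - <<'E'
from h import *
np.set_printoptions(precision=4,suppress=True)
f0=np.load("f0.npy");c=[.5937,.1231]
for z in(.145,.149,.152,.154,.156,.158,.161,.165):
    manip.movel([*c,z],feed=.03);manip.sleep(.1)
    f=manip.current_contact_force()-f0;print(z,manip.current_ee_pos(),f,manip.current_grip_width())
    if f[2]<-6:break
print(manip.current_time())
E
```

```text
0.145 [0.5944 0.1239 0.1489] [-4.4508  2.6315 11.6498] 0.047569907035631395
0.149 [0.5942 0.1238 0.1522] [-3.9852  2.5275  8.3539] 0.04735229159708878
0.152 [0.5941 0.1237 0.1547] [-2.1698  2.8065  8.018 ] 0.04705036200527908
0.154 [0.5941 0.1237 0.1563] [-3.1891  3.0519  6.4392] 0.04713845858932255
0.156 [0.5938 0.1231 0.1568] [-2.4561  1.605   4.0768] 0.047363787541084834
0.158 [0.5935 0.1229 0.1574] [-0.8767  0.532  -0.2298] 0.04719069046445489
0.161 [0.5936 0.123  0.1608] [-0.7586  0.9682 -1.4155] 0.04737564240375604
0.165 [0.5945 0.1229 0.1657] [0.5186 1.5337 0.3023] 0.04732023652654741
28.7167
```

The cap is free: the pull dropped to about zero at 4 mm above its seat. I'll lift it.

```bash
python3 - <<'E'
from h import *
np.set_printoptions(precision=4,suppress=True)
manip.movel([.5937,.1231,.228],feed=.06);manip.sleep(.5)
print(manip.current_ee_pos(),manip.current_tcp_rot(),manip.current_grip_width(),manip.current_contact_force()-np.load("f0.npy"))
a=get_image("side");b=get_image("top");S,T=camera_params("side"),camera_params("top")
o=[]
for im,p in((a,S),(b,T)):
    u=np.round(proj(p,[.594,.123,.15])).astype(int);print(u)
    o.append(cv2.resize(im[max(u[1]-75,0):u[1]+75,u[0]-65:u[0]+65,::-1],(390,450),interpolation=cv2.INTER_CUBIC))
cv2.imwrite("pics/end.png",cv2.hconcat(o));print(manip.current_time())
E
```

```text
[0.5937 0.1231 0.228 ] [ 3.1416 -0.      2.2   ] 0.04683172663727682 [ 0.4861  0.2818 -1.0718]
[236 208]
[235 179]
30.5167
```

View pics/end.png

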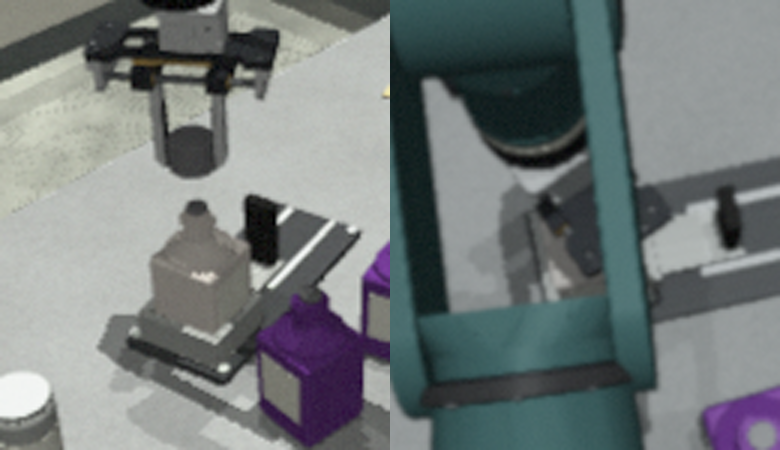

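The bottle stands in the shut vice with its neck bare at (197,208), and the cap hangs above it at (191,152). I'll check whether that horizontal offset is only perspective.

```bash
python3 - <<'E'
from h import *
S=camera_params("side")
for z in(.166,.243):print((proj(S,[.5937,.1231,z])-[236-65,208-75])*3)
E
```

```text
[194.49858552 213.88165579]
[189.85807786 151.6584012 ]
```

```bash
python3 -c "
from plant import *
print(close_job(),manip.current_time())"
```

```text
the job is handed in; nothing more can be done
the job is handed in; nothing more can be done
```

The job is handed in: the vice is shut against the bottle, and the cap is unscrewed and held level about 7.5 cm above where it sat, straight over the bottle's neck, at 30.5 s of the 58 s allowed. The cans and the jar were never approached.

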